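# Put the pop-up socket tower away and lock it down

### The arm

A 6-joint arm with a two-finger parallel gripper is mounted at the origin on the work surface. World frame = base frame: x ahead of the robot, y to its left, z up, the work surface at z = 0. Lengths are in m, angles in degrees, forces in N, time in s.
With the tool pointing down it reaches from about 0.3 to 0.75 m from the base axis. Payload 8.5 kg.
Tool frame: the origin (TCP) lies midway between the tips of the shut fingers; the grasp point (between the pads) lies env.tcp_to_grasp behind it (env.tcp_to_grasp is the distance from the TCP to the grasp point, in m); z points along the fingers, y is the direction in which the jaws open and shut (so a half turn about z gives the same grasp; the last joint's range is limited). The gripper opens to 85 mm and grips with 20 to 120 N. Pads are 22 mm wide; open, the fingers measure 114 mm over their backs; the gripper's body (76 mm by 85 mm) begins 54 mm behind the grasp point. The pads swing forward as they close: fully open they stand 13 mm farther back than shut.
Start: joints at [52.638, 21.807, 74.336, -0, 83.858, -12.336], TCP at [0.233, 0.498, 0.231] pointing down, gripper open.
Joint ranges: [-178.18, 178.18], [-50.72, 133.34], [12.68, 142.11], [-81.47, 261.47], [9.98, 163.14], [-165.26, 165.26]. Speed limits (degrees/s): [136.94, 136.94, 180, 180, 180, 180].

### API

Orientations are given as a 3x3 rotation matrix whose columns are the frame's x, y, z axes.
In Python, from rig import readout, imaging, job, env gives the robot as it stands.
- The arm moves only by the tool move_arm, never from a script. Its argument "motion" is a list of rows, each a list of 3 entries, a list of its own where there are three numbers: the shift along the tool's x, y, z normalised to -1 to 1, where 1 is 0.02 m, then the turn, a rotation vector about the tool's x, y, z normalised to -1 to 1, where 1 is 120 degrees, then the gripper command: -1 is shut, 1 is fully open, values between are in proportion. In form: [[[tx, ty, tz], [rx, ry, rz], claw], ...]. A call has 1 to 12 rows; each row shifts and turns the pose as measured when the row begins, along the tool's axes as they then stand; what a row does not reach is not made up. A row lasts 1/12 s, in which the tool goes at most 41.7 mm and 7.16 degrees, less where a joint would pass 70% of its speed; a pose out of reach is approached as far as the arm can. A call with a number of a shift or a turn outside -1 to 1 is refused whole. A call with a gripper value outside its range is refused whole. The fingers move at their own pace and stop on an object; "squeeze" is the grip in N (left out, the last holds). Time passes only in rows, so rows that do not move let the fingers close. It gives the time, the measured TCP pose, the force and the opening at its end, in the units of the state.
- readout.observe(): the state, without advancing time (a new reading comes with each control period).
- imaging.get_image(name): name is "scene" or "side" or "wrist"; returns a dict with "img" (480x640x3 uint8, blue, green, red), "fov_y" (degrees; the focal length in pixels is half the picture's height over the tangent of half this angle, whatever the lens; pixels are square), "cx", "cy" (the principal point, pixels), "k1" (the pictures are not rectified: a ray, as slopes to the right and down, at radius r is drawn at 1 + k1 r^2 times it, then the intrinsics apply), "eye" and "orientation" of the camera in the world. Camera axes: x right, y up, looking along -z (the intrinsics and any distortion apply to the point x, -y, -z); pixel columns grow to the right and rows downward; lengths in m; the calibration is good to about 2 mm. A picture is of the moment at which its call begins. There is no depth.
- job.close_job(): hands the job in, once; it reports no verdict.
The state is a dict: "time_s": time; "q": joint angles; "qvel": joint speeds; "joint_efforts": joint torques, N m; "position": TCP position; "tool_rot": TCP orientation; "ft_force": force on the tool from outside, world axes, zero at the start; "wrist_torque": the same for the moment, N m; "grip_width": finger opening in m.
Only numpy, scipy, OpenCV 4.12 (cv2) and the standard library are available. Lean on these libraries where they do the work, as an engineer would, in place of code of your own. Each camera call takes 0.05 s, during which the arm holds its last target.

### The job

The desk's round pop-up socket tower is standing up. Put it away: press it down by the thumb plate on its cap against the spring until you feel it meet its bump stop, and while holding it there slide the catch with the orange ridge all the way across so that its bolt traps the tower, then let go. Press firmly but do not ram the tower on its stop or force the catch if it will not slide, and leave the other things on the desk where they are.

Things in the scene. Friction and masses are not known exactly. Their poses are not given: they have to be found in the camera images.
- popup: The pop-up unit's fixed black collar: a ring 126 mm across, 95 mm inside, 8 mm high. Origin: its centre, on the desk surface. z is up; +y is the direction in which the catch slides to lock. The unit stands at either of two places on the desk, at various yaws; the other place has a flat plain cable grommet 92 mm across (not listed).
- tower (a joint): How far the tower is pressed down, m; 0 = up, as at the start. Pressing takes about 3 N at the top, rising evenly to about 11 N (give or take 2), until it meets a stiff rubber bump stop, felt as a sharp rise of force. Each desk has its stop set differently, at 0.049 to 0.061: it must be felt for. Pushed above about 25 N in all (16 N on the stop itself) the tower counts as rammed.
- cap_top (a point): Centre of the top of the tower's aluminium cap, 91 mm across; 66 mm above the desk when up; moves with the tower, a black cylinder 88 mm across straight above the collar. Let go unlocked, the tower springs up; let go locked, it rises only 1 to 2 mm, until the bolt bears on its strike.
- catch (a joint): How far the catch is slid towards the collar's +y, m: 0 = unlocked, 0.012 = fully across at its stop, bolt thrown under the strike. 0 to 0.002 at the start. Slides with about 2 N of friction and stays where it is left.
- ridge (a point): Middle of the top of the catch's orange ridge, 28 mm wide (collar x), 10 mm thick (y), 11 mm high. It stands on the +y end of the grey thumb plate, 28 mm wide, 44 mm long, 3 mm thick, on the cap: the plate's top is 11 mm below this point and reaches 34 mm behind (-y of) the ridge's back face. A finger can press on the plate and push the ridge ahead of it.
- mouse_mid (a point): White computer mouse, 104 x 60 x 31 mm, bystander; point at the middle of its lower part.
- earcase_mid (a point): White earbud case, 50 x 62 x 24 mm, bystander between the two places of the unit; its centre.
- notes_mid (a point): Yellow block of sticky notes, 76 x 76 x 18 mm, bystander; its centre.
- phone_mid (a point): Black phone lying flat, 150 x 72 x 9 mm, bystander; its centre.
- mug_mid (a point): Blue mug, 82 mm across, 92 mm high, bystander; its centre.
- marker_mid (a point): Green and black marker pen lying flat, 120 x 16 x 14 mm, bystander; its centre.
- powerbank_mid (a point): Grey metal power bank lying flat, 140 x 68 x 16 mm, bystander; its centre.
- bolt_tip (a point): Nose of the catch's steel bolt, in the tower's side on the collar's +y side, 18 to 24 mm below the cap top. It can pass under its strike only when the tower is within 1.6 mm of touching the stop, or on it; higher up the collar wall blocks it after 3 mm. Thrown while the tower is up, it would land on the collar. Over 25 N on the bolt counts as forced.

How it is judged:
By the outcome, as a careful person would: the job done as asked, in the order asked, and still so for the second after the job is handed in, with the robot touching nothing.
It also fails if it takes over 56 s, if anything falls off the work surface, if the arm or the gripper's body presses on something with over 40 N, if the wrist force passes 120 N, or if a joint passes its speed limit or range.

## Working session

There is one attempt and no reset: what is moved stays moved. The work goes in short steps, Python scripts to look and compute and a tool call to move; the robot and the scene stay as the last step left them, time stands still between calls to the robot, and variables do not carry over. Pictures are saved under pics/ and viewed, and the job is handed in when it is done.

Besides the shell and the picture viewer there is one more tool, called after "Request:" by a JSON object that holds its "name" and its "arguments", one argument or row to a line. move_arm: Moves the arm, as the interface text tells. Its arguments: {"type":"object","properties":{"motion":{"type":"array","items":{"type":"array"}},"squeeze":{"type":"number"}},"required":["motion"]}

```bash
mkdir -p pics; ls; python3 - <<'E'
from rig import readout, imaging, job, env
import cv2
s=readout.observe(); print(s); print(env.tcp_to_grasp)
for n in ("scene","side","wrist"):
    d=imaging.get_image(n); cv2.imwrite(f"pics/{n}0.png",d["img"]); print(n,{k:v for k,v in d.items() if k!="img"})
E
```

```text
pics
{'time_s': 0.0, 'q': array([ 5.26359942e+01,  2.18417295e+01,  7.43855540e+01,  2.40681344e-04,
        8.38566450e+01, -1.23363369e+01]), 'qvel': array([ 0.07673597,  0.0309074 , -0.03296508,  0.09321487,  0.05902645,
       -0.02829268]), 'joint_efforts': array([-8.66271766e-04, -4.48435092e+01, -2.31287277e+01, -1.77613470e-04,
        4.51232205e-03,  1.97586297e-05]), 'position': array([0.23250641, 0.49811811, 0.23070013]), 'tool_rot': array([[-9.06103261e-01,  4.23055652e-01, -8.92289655e-04],
       [ 4.23056474e-01,  9.06102571e-01, -1.16170512e-03],
       [ 3.17040035e-04, -1.43011371e-03, -9.99998927e-01]]), 'ft_force': array([-0.40786984,  0.56977389, -0.42392712]), 'wrist_torque': array([ 0.06443147, -0.0303886 ,  0.0232362 ]), 'grip_width': 0.08530892484674088}
0.0187
scene {'fov_y': 57.31110259474672, 'cx': 321.54877247027053, 'cy': 248.29354140616167, 'k1': -0.02721894293221332, 'eye': array([1.31366697, 0.01531759, 0.81183371]), 'orientation': array([[-0.05171637, -0.699883  ,  0.71238276],
       [ 0.99850296, -0.04896109,  0.02438565],
       [ 0.01781194,  0.71257743,  0.70136734]])}
side {'fov_y': 47.206332470662076, 'cx': 318.37611508081534, 'cy': 231.582440202087, 'k1': -0.0775989303528053, 'eye': array([ 0.10719257, -1.13525658,  0.84194748]), 'orientation': array([[ 0.92498278,  0.21485116, -0.3134419 ],
       [-0.37965637,  0.48695934, -0.78659497],
       [-0.01636738,  0.84658702,  0.53199862]])}
wrist {'fov_y': 62.29756237045557, 'cx': 319.4159410361413, 'cy': 238.89475690275088, 'k1': -0.06645730290678713, 'eye': array([0.15829207, 0.53271022, 0.37250597]), 'orientation': array([[ 0.42334869, -0.8591541 , -0.28745455],
       [ 0.90596052,  0.40028702,  0.13786168],
       [-0.0033801 , -0.31878603,  0.94782068]])}
```

View pics/scene0.png

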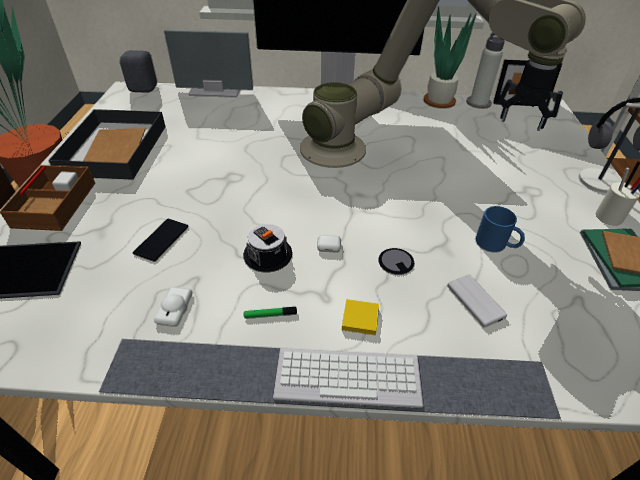

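View pics/side0.png

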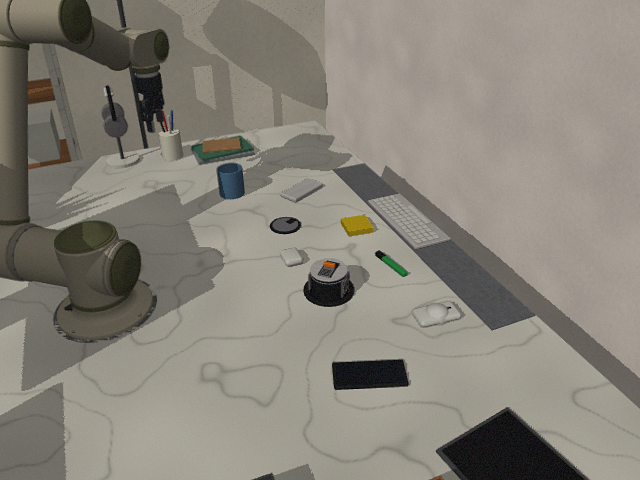

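View pics/wrist0.png

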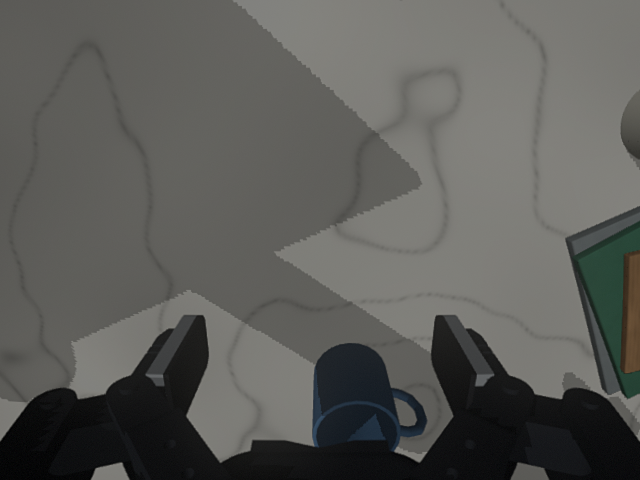

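The scene view shows the unit at about (267,245), with the orange ridge at about (263,232). The side view has it at about (329,280). I'll zoom in on both.

```bash
cat > h.py <<'E'
import numpy as np, cv2
from scipy.optimize import least_squares
def und(d,u,v):
    f=240/np.tan(np.radians(d["fov_y"]/2)); p=np.array([(u-d["cx"])/f,(v-d["cy"])/f])
    q=p.copy()
    for _ in range(20): q=p/(1+d["k1"]*(q@q))
    return q
def ray(d,u,v):
    q=und(d,u,v); r=d["orientation"]@np.array([q[0],-q[1],-1]); return d["eye"],r/np.linalg.norm(r)
def onz(d,u,v,z):
    e,r=ray(d,u,v); return e+r*(z-e[2])/r[2]
def proj(d,P):
    c=d["orientation"].T@(np.asarray(P)-d["eye"]); f=240/np.tan(np.radians(d["fov_y"]/2))
    x,y=c[0]/-c[2],-c[1]/-c[2]; k=1+d["k1"]*(x*x+y*y); return np.array([d["cx"]+f*k*x,d["cy"]+f*k*y])
E
python3 - <<'E'
from rig import imaging
import cv2,pickle
D={n:imaging.get_image(n) for n in("scene","side")}
pickle.dump(D,open("D0.pkl","wb"))
a=cv2.resize(D["scene"]["img"][210:280,230:310],None,fx=7,fy=7,interpolation=cv2.INTER_CUBIC)
b=cv2.resize(D["side"]["img"][245:315,290:370],None,fx=7,fy=7,interpolation=cv2.INTER_CUBIC)
cv2.imwrite("pics/za.png",a);cv2.imwrite("pics/zb.png",b)
from h import *
for n,(u,v) in dict(scene=(263,232),side=(329,265)).items(): print(n,onz(D[n],u,v,.077))
for n,(u,v) in dict(scene=(268,250),side=(329,288)).items(): print(n,onz(D[n],u,v,.008))
E
```

```text
scene [ 0.52005974 -0.15761115  0.077     ]
side [ 0.52418128 -0.15311271  0.077     ]
scene [ 0.51319744 -0.15083211  0.008     ]
side [ 0.52361029 -0.15341528  0.008     ]
```

View pics/za.png

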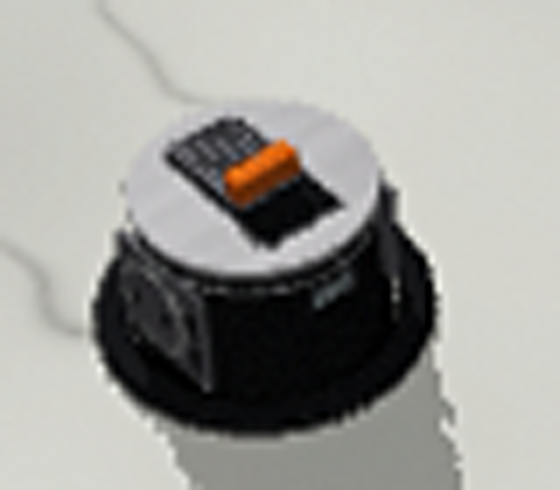

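View pics/zb.png

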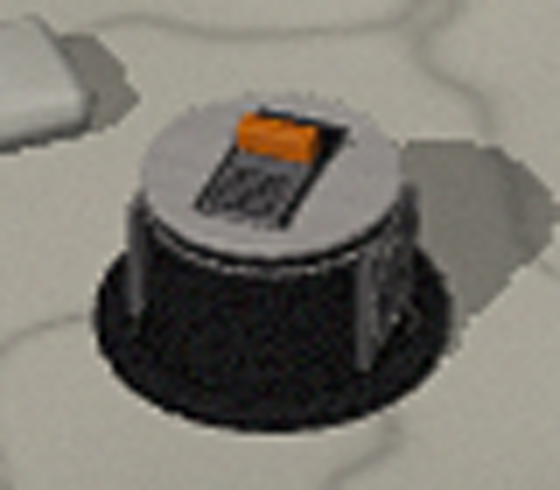

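```bash
python3 - <<'E'
from h import *; import pickle
D=pickle.load(open("D0.pkl","rb"))
off=dict(scene=(230,210),side=(290,245))
px=lambda n,p:((np.array(p,float)+.5)/7-.5+off[n])
cap=dict(scene=[(125,200),(140,150),(180,118),(262,100),(330,110),(372,150),(382,190),(360,230),(320,258),(250,277),(190,265),(145,238)],
side=[(142,180),(160,135),(205,105),(262,95),(330,105),(385,140),(402,185),(385,220),(345,245),(270,255),(200,240),(155,210)])
for n in cap:
    P=np.array([onz(D[n],*px(n,p),.066) for p in cap[n]])[:,:2]
    r=least_squares(lambda x:np.linalg.norm(P-x[:2],axis=1)-x[2],[.52,-.15,.045]); print(n,r.x,np.sqrt(r.cost*2/len(P)))
sl=dict(scene=[(165,157),(235,118),(343,205),(272,248)],side=[(197,210),(283,228),(348,128),(262,108)])
for n in sl:
    P=np.array([onz(D[n],*px(n,p),.067) for p in sl[n]]); print(n,P.round(4).tolist())
    # back, front mids
    a=(P[0]+P[1])/2;b=(P[2]+P[3])/2; print(' mid',(a+b)/2,'len',np.linalg.norm(b-a),'dir',np.degrees(np.arctan2(*(b-a)[1::-1])), 'w',np.linalg.norm(P[0]-P[1]))
rt=dict(scene=(262,165),side=(280,128))
for n in rt:
  for z in(.077,.080): print(n,onz(D[n],*px(n,rt[n]),z))
def tri(ps):
    A=np.zeros((3,3));b=np.zeros(3);rs=[]
    for n in ps:
        e,r=ray(D[n],*px(n,ps[n]));M=np.eye(3)-np.outer(r,r);A+=M;b+=M@e
    return np.linalg.solve(A,b)
# collar outer bottom: fit
print('tri ridge',tri(rt))
for n,k in((0,0),(1,1),(2,2),(3,3)): pass
order={'scene':[0,1,2,3],'side':[0,1,2,3]}
# scene[0]=back-left(img). match by world position printed
col=dict(scene=[(95,330),(130,390),(190,422),(260,433),(330,420),(400,380),(435,310)],side=[(95,300),(115,360),(160,402),(260,430),(350,412),(420,365),(452,310)])
for n in col:
    P=np.array([onz(D[n],*px(n,p),.004) for p in col[n]])[:,:2]
    r=least_squares(lambda x:np.linalg.norm(P-x[:2],axis=1)-.063,[.52,-.15]); print('collar',n,r.x)
E
```

```text
scene [ 0.52184038 -0.15109668  0.04565466] 0.0006080370282575142
side [ 0.52207867 -0.15478339  0.04552038] 0.0011570825389212393
scene [[0.511, -0.1845, 0.067], [0.4884, -0.1627, 0.067], [0.5314, -0.1181, 0.067], [0.5548, -0.14, 0.067]]
 mid [ 0.52139945 -0.15131731  0.067     ] len 0.062181056523502067 dir 45.796601088044355 w 0.0314158500952765
side [[0.49, -0.1652, 0.067], [0.5125, -0.186, 0.067], [0.556, -0.1421, 0.067], [0.5334, -0.119, 0.067]]
 mid [ 0.52299304 -0.15307652  0.067     ] len 0.0626089673827322 dir 45.997448221776466 w 0.030725875153096546
scene [ 0.5235037  -0.14718478  0.077     ]
scene [ 0.52672959 -0.14652135  0.08      ]
side [ 0.52891616 -0.14556454  0.077     ]
side [ 0.52726223 -0.14944595  0.08      ]
tri ridge [ 0.52726733 -0.14723372  0.07936292]
collar scene [ 0.52127412 -0.15096592]
collar side [ 0.52281582 -0.15082614]
```

The unit's centre is at (0.522, -0.1515) and it slides to lock along yaw 46°. The ridge is at (0.527, -0.147, 0.079), and these agree with the given sizes. Next I shut the fingers and turn the tool so its x axis lies along the slide direction (+109° about tool z).

Request:
{"name": "move_arm", "arguments": {
  "motion": [
    [[0,0,0],[0,0,0.05],-1],
    [[0,0,0],[0,0,0.05],-1],
    [[0,0,0],[0,0,0.05],-1],
    [[0,0,0],[0,0,0.05],-1],
    [[0,0,0],[0,0,0.05],-1],
    [[0,0,0],[0,0,0.05],-1],
    [[0,0,0],[0,0,0.05],-1],
    [[0,0,0],[0,0,0.05],-1],
    [[0,0,0],[0,0,0.05],-1],
    [[0,0,0],[0,0,0.05],-1],
    [[0,0,0],[0,0,0.05],-1],
    [[0,0,0],[0,0,0.05],-1]
  ],
  "squeeze": 60
}}

```text
time_s: 1.25
position: [0.2321, 0.4976, 0.2294]
tool_rot: [[0.18, 0.984, -0.003], [0.984, -0.18, -0.004], [-0.004, -0.002, -1.0]]
ft_force: [0.1, 0.6, 0.4]
grip_width: -0.0
```

Request:
{"name": "move_arm", "arguments": {
  "motion": [
    [[0,0,0],[0,0,0.05],-1],
    [[0,0,0],[0,0,0.05],-1],
    [[0,0,0],[0,0,0.05],-1],
    [[0,0,0],[0,0,0.05],-1],
    [[0,0,0],[0,0,0.05],-1],
    [[0,0,0],[0,0,0.05],-1],
    [[0,0,0],[0,0,0],-1]
  ]
}}

```text
time_s: 1.83
position: [0.2318, 0.4972, 0.2285]
tool_rot: [[0.749, 0.663, -0.004], [0.663, -0.749, -0.005], [-0.007, 0.001, -1.0]]
ft_force: [-0.5, 0.4, -0.0]
grip_width: 0.0003
```

```bash
cat > st.py <<'E'
from rig import readout
import numpy as np
s=readout.observe();R=s["tool_rot"];p=s["position"]
c=np.array([.522,-.1515]);d=np.array([np.cos(np.radians(46)),np.sin(np.radians(46))]);x=np.array([d[1],-d[0]])
print("t",round(s["time_s"],2),"pos",p.round(4),"F",s["ft_force"].round(2),"w",s["grip_width"].round(4),"yaw",np.degrees(np.arctan2(R[1,0],R[0,0])).round(2),"zaxis",R[:,2].round(4),"q",s["q"].round(0))
print("along d",((p[:2]-c)@d).round(4),"across x",((p[:2]-c)@x).round(4),"Fd",(s["ft_force"][:2]@d).round(2))
E
python3 st.py
```

```text
Traceback (most recent call last):
  File "st.py", line 5, in <module>
    print("t",round(s["time_s"],2),"pos",p.round(4),"F",s["ft_force"].round(2),"w",s["grip_width"].round(4),"yaw",np.degrees(np.arctan2(R[1,0],R[0,0])).round(2),"zaxis",R[:,2].round(4),"q",s["q"].round(0))
                                                                                   ^^^^^^^^^^^^^^^^^^^^^
AttributeError: 'float' object has no attribute 'round'
```

Request:
{"name": "move_arm", "arguments": {
  "motion": [
    [[0,0,0],[0,0,-0.0375],-1],
    [[-0.42,1,0],[0,0,0],-1],
    [[-0.42,1,0],[0,0,0],-1],
    [[-0.42,1,0],[0,0,0],-1],
    [[-0.42,1,0],[0,0,0],-1],
    [[-0.42,1,0],[0,0,0],-1],
    [[-0.42,1,0],[0,0,0],-1],
    [[-0.42,1,0],[0,0,0],-1],
    [[-0.42,1,0],[0,0,0],-1],
    [[-0.42,1,0],[0,0,0],-1],
    [[-0.42,1,0],[0,0,0],-1],
    [[-0.42,1,0],[0,0,0],-1]
  ]
}}

```text
time_s: 2.83
position: [0.3331, 0.2736, 0.2281]
tool_rot: [[0.654, 0.757, -0.005], [0.757, -0.654, -0.006], [-0.007, -0.0, -1.0]]
ft_force: [-0.3, 0.2, -0.0]
grip_width: 0.0002
```

```bash
sed -i 's/s\["grip_width"\].round(4)/round(s["grip_width"],4)/' st.py; python3 st.py
```

```text
t 2.83 pos [0.3331 0.2736 0.2281] F [-0.27  0.23 -0.01] w 0.0002 yaw 49.16 zaxis [-0.005  -0.0055 -1.    ] q [24. 10. 92. -0. 78. 65.]
along d 0.1745 across x -0.4312 Fd -0.02
```

Request:
{"name": "move_arm", "arguments": {
  "motion": [
    [[-0.42,1,0],[0,0,0.01],-1],
    [[-0.42,1,0],[0,0,0.01],-1],
    [[-0.42,1,0],[0,0,0],-1],
    [[-0.42,1,0],[0,0,0],-1],
    [[-0.42,1,0],[0,0,0],-1],
    [[-0.42,1,0],[0,0,0],-1],
    [[-0.42,1,0],[0,0,0],-1],
    [[-0.42,1,0],[0,0,0],-1],
    [[-0.42,1,0],[0,0,0],-1],
    [[-0.42,1,0],[0,0,0],-1],
    [[-0.42,1,0],[0,0,0],-1],
    [[-0.42,1,0],[0,0,0],-1]
  ]
}}

```text
time_s: 3.83
position: [0.4481, 0.0255, 0.2297]
tool_rot: [[0.653, 0.757, -0.003], [0.757, -0.653, -0.005], [-0.006, 0.001, -1.0]]
ft_force: [1.3, -0.4, 0.6]
grip_width: -0.0002
```

```bash
python3 st.py
```

```text
t 3.83 pos [0.4481 0.0255 0.2297] F [ 1.3  -0.39  0.63] w -0.0002 yaw 49.21 zaxis [-0.0031 -0.0052 -1.    ] q [-12.  12.  89.  -0.  79.  29.]
along d 0.076 across x -0.1761 Fd 0.62
```

Request:
{"name": "move_arm", "arguments": {
  "motion": [
    [[-0.5,1,0],[0,0,0],-1],
    [[-0.5,1,0],[0,0,0],-1],
    [[-0.5,1,0],[0,0,0],-1],
    [[-0.5,1,0],[0,0,0],-1],
    [[-0.5,1,0],[0,0,0],-1],
    [[-0.5,1,0],[0,0,0],-1],
    [[-0.5,0.9,0],[0,0,0],-1],
    [[-0.5,0.6,0.3],[0,0,0.014],-1],
    [[-0.2,0.3,0.5],[0,0,0.014],-1],
    [[0,0,0.5],[0,0,0],-1],
    [[0,0,0],[0,0,0],-1],
    [[0,0,0],[0,0,0],-1]
  ]
}}

```text
time_s: 4.83
position: [0.5164, -0.1521, 0.2015]
tool_rot: [[0.674, 0.738, -0.004], [0.738, -0.674, -0.005], [-0.006, 0.001, -1.0]]
ft_force: [0.3, -0.0, 0.5]
grip_width: -0.0001
```

```bash
python3 st.py
```

```text
t 4.83 pos [ 0.5164 -0.1521  0.2015] F [ 0.31 -0.    0.5 ] w -0.0001 yaw 47.59 zaxis [-0.0037 -0.0048 -1.    ] q [-29.  22.  79.  -0.  79.  14.]
along d -0.0043 across x -0.0037 Fd 0.21
```

Request:
{"name": "move_arm", "arguments": {
  "motion": [
    [[-0.3,0.1,0.5],[0,0,0.013],-1],
    [[-0.25,0.1,0.7],[0,0,0],-1],
    [[0,0,0.8],[0,0,0],-1],
    [[0,0,0.8],[0,0,0],-1],
    [[0,0,0.8],[0,0,0],-1],
    [[0,0,0.6],[0,0,0],-1],
    [[0,0,0.3],[0,0,0],-1],
    [[0,0,0.1],[0,0,0],-1],
    [[0,0,0],[0,0,0],-1],
    [[0,0,0],[0,0,0],-1]
  ]
}}

```text
time_s: 5.67
position: [0.5128, -0.1591, 0.111]
tool_rot: [[0.685, 0.729, 0.003], [0.729, -0.684, -0.008], [-0.003, 0.008, -1.0]]
ft_force: [0.4, -0.3, 0.1]
grip_width: 0.0002
```

```bash
python3 st.py; python3 - <<'E'
from rig import imaging
import cv2,numpy as np
D={n:imaging.get_image(n) for n in("scene","side","wrist")}
a=cv2.resize(D["scene"]["img"][190:280,225:325],None,fx=4,fy=4,interpolation=cv2.INTER_CUBIC)
b=cv2.resize(D["side"]["img"][225:315,280:380],None,fx=4,fy=4,interpolation=cv2.INTER_CUBIC)
cv2.imwrite("pics/ab1.png",np.hstack([a,b]));cv2.imwrite("pics/w1.png",D["wrist"]["img"])
E
```

```text
t 5.67 pos [ 0.5128 -0.1591  0.111 ] F [ 0.38 -0.35  0.07] w 0.0002 yaw 46.8 zaxis [ 0.0032 -0.0077 -1.    ] q [-30.  27.  87.  -0.  65.  14.]
along d -0.0119 across x -0.0014 Fd 0.01
```

View pics/ab1.png

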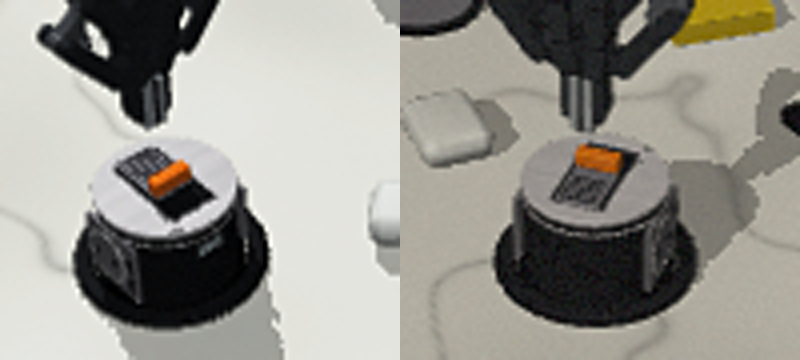

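View pics/w1.png

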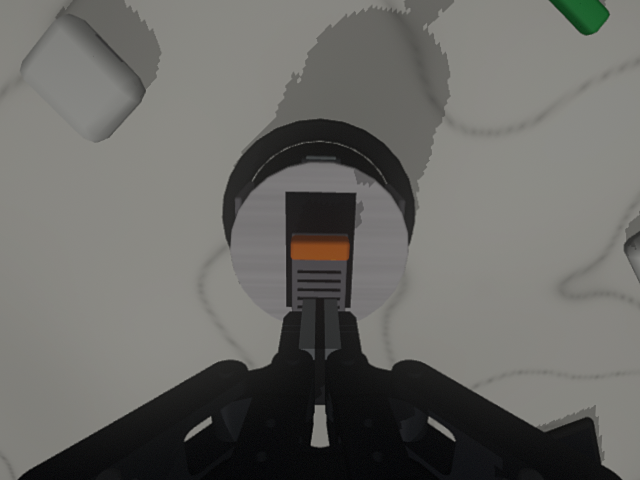

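The wrist view shows the shut fingertips at about (320,310), in line with the plate. The ridge is at (320,245). I'll check the offset against the wrist calibration.

```bash
python3 - <<'E'
from h import *; from rig import imaging,readout
d=imaging.get_image("wrist"); c=np.array([.522,-.1515]);dd=np.array([np.cos(np.radians(46)),np.sin(np.radians(46))]);x=np.array([dd[1],-dd[0]])
for nm,u,v,z in [("ridge top far",320,234,.079),("ridge back bottom",320,261,.068),("slot far L",286,192,.066),("slot far R",356,193,.066),("ridge L",291,247,.079),("ridge R",350,247,.079)]:
    P=onz(d,u,v,z)[:2]-c; print(nm,(P@dd).round(4),(P@x).round(4))
p=readout.observe()["position"]; print("TCP px",proj(d,p))
print("at contact px",proj(d,[p[0],p[1],.068]))
E
```

```text
ridge top far 0.0134 -0.0007
ridge back bottom -0.0045 -0.0003
slot far L 0.03 -0.017
slot far R 0.0299 0.0165
ridge L 0.0069 -0.0141
ridge R 0.0071 0.0134
TCP px [318.48809143 318.06601041]
at contact px [317.92083436 274.77105589]
```

```bash
python3 - <<'E'
import cv2
a=cv2.imread("pics/w1.png")[180:360,250:390]
cv2.imwrite("pics/w1z.png",cv2.resize(a,None,fx=3.3,fy=3.3,interpolation=cv2.INTER_CUBIC))
E
```

```text
(no output)
```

View pics/w1z.png

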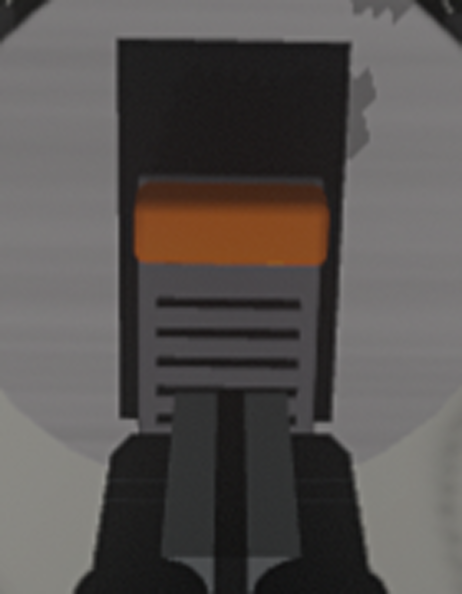

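The wrist camera sits on the ridge's far side, so the bright band (v 242–260) is the ridge top. That puts the ridge back face at about +0.5 mm. I'll aim for TCP d = -15 mm, then descend to just above the plate.

Request:
{"name": "move_arm", "arguments": {
  "motion": [
    [[-0.17,0.05,0.4],[0,0,0.006],-1],
    [[0,0,0.5],[0,0,0],-1],
    [[0,0,0.4],[0,0,0],-1],
    [[0,0,0.3],[0,0,0],-1],
    [[0,0,0.1],[0,0,0],-1],
    [[0,0,0],[0,0,0],-1],
    [[0,0,0],[0,0,0],-1]
  ]
}}

```text
time_s: 6.45
position: [0.5112, -0.164, 0.0746]
tool_rot: [[0.696, 0.718, 0.005], [0.718, -0.696, -0.009], [-0.003, 0.01, -1.0]]
ft_force: [1.0, -0.3, 0.8]
grip_width: 0.0001
```

```bash
python3 st.py
```

```text
t 6.45 pos [ 0.5112 -0.164   0.0746] F [ 0.98 -0.33  0.75] w 0.0001 yaw 45.88 zaxis [ 0.0048 -0.0089 -0.9999] q [-30.  30.  90.  -0.  60.  14.]
along d -0.0165 across x 0.0009 Fd 0.45
```

Request:
{"name": "move_arm", "arguments": {
  "motion": [
    [[0,0,0.15],[0,0,0],-1],
    [[0,0,0.15],[0,0,0],-1],
    [[0,0,0.15],[0,0,0],-1],
    [[0,0,0.15],[0,0,0],-1],
    [[0,0,0],[0,0,0],-1]
  ]
}}

```text
time_s: 6.87
position: [0.5117, -0.1643, 0.0631]
tool_rot: [[0.696, 0.718, 0.007], [0.718, -0.696, -0.01], [-0.003, 0.012, -1.0]]
ft_force: [-0.3, -0.3, 2.9]
grip_width: 0.0002
```

```bash
python3 st.py
```

```text
t 6.87 pos [ 0.5117 -0.1643  0.0631] F [-0.32 -0.31  2.88] w 0.0002 yaw 45.88 zaxis [ 0.0068 -0.0102 -0.9999] q [-30.  31.  90.  -0.  58.  14.]
along d -0.0163 across x 0.0015 Fd -0.45
```

Request:
{"name": "move_arm", "arguments": {
  "motion": [
    [[0,0,0.3],[0,0,0],-1],
    [[0,0,0.3],[0,0,0],-1],
    [[0,0,0.3],[0,0,0],-1],
    [[0,0,0.3],[0,0,0],-1],
    [[0,0,0.15],[0,0,0],-1]
  ]
}}

```text
time_s: 7.28
position: [0.5119, -0.1643, 0.0374]
tool_rot: [[0.696, 0.718, 0.008], [0.718, -0.696, -0.011], [-0.002, 0.014, -1.0]]
ft_force: [-2.1, 1.3, 8.7]
grip_width: -0.0002
```

```bash
python3 st.py
```

```text
t 7.28 pos [ 0.5119 -0.1643  0.0374] F [-2.12  1.33  8.75] w -0.0002 yaw 45.91 zaxis [ 0.0082 -0.0112 -0.9999] q [-30.  33.  92.  -0.  54.  14.]
along d -0.0163 across x 0.0016 Fd -0.52
```

Request:
{"name": "move_arm", "arguments": {
  "motion": [
    [[0,0,0.2],[0.003,0,0],-1],
    [[0,0,0.2],[0.003,0,0],-1],
    [[0,0,0.15],[0,0,0],-1],
    [[0,0,0.1],[0,0,0],-1]
  ]
}}

```text
time_s: 7.62
position: [0.5119, -0.1644, 0.0258]
tool_rot: [[0.695, 0.719, -0.0], [0.719, -0.695, -0.003], [-0.002, 0.002, -1.0]]
ft_force: [-3.4, 1.2, 9.4]
grip_width: -0.0003
```

```bash
python3 st.py
```

```text
t 7.62 pos [ 0.5119 -0.1644  0.0258] F [-3.38  1.22  9.39] w -0.0003 yaw 45.94 zaxis [-3.e-04 -3.e-03 -1.e+00] q [-30.  34.  92.  -0.  54.  14.]
along d -0.0163 across x 0.0017 Fd -1.47
```

Request:
{"name": "move_arm", "arguments": {
  "motion": [
    [[0,0,0.1],[0,0,0],-1],
    [[0,0,0.1],[0,0,0],-1],
    [[0,0,0.06],[0,0,0],-1]
  ]
}}

```text
time_s: 7.87
position: [0.5119, -0.1644, 0.0221]
tool_rot: [[0.695, 0.719, 0.001], [0.719, -0.695, -0.004], [-0.002, 0.003, -1.0]]
ft_force: [-2.3, 0.5, 9.9]
grip_width: -0.0001
```

```bash
python3 st.py
```

```text
t 7.87 pos [ 0.5119 -0.1644  0.0221] F [-2.26  0.54  9.9 ] w -0.0001 yaw 45.96 zaxis [ 5.0e-04 -3.7e-03 -1.0e+00] q [-30.  35.  92.  -0.  53.  14.]
along d -0.0163 across x 0.0017 Fd -1.18
```

Request:
{"name": "move_arm", "arguments": {
  "motion": [
    [[0,0,0.08],[0,0,0],-1],
    [[0,0,0.08],[0,0,0],-1]
  ]
}}

```text
time_s: 8.03
position: [0.5119, -0.1644, 0.0201]
tool_rot: [[0.695, 0.719, 0.001], [0.719, -0.695, -0.004], [-0.002, 0.004, -1.0]]
ft_force: [-3.9, 1.6, 9.6]
grip_width: -0.0001
```

Request:
{"name": "move_arm", "arguments": {
  "motion": [
    [[0,0,0.08],[0,0,0],-1]
  ]
}}

```text
time_s: 8.12
position: [0.5119, -0.1643, 0.0191]
tool_rot: [[0.695, 0.719, 0.002], [0.719, -0.695, -0.005], [-0.002, 0.004, -1.0]]
ft_force: [-3.0, 1.1, 9.9]
grip_width: 0.0001
```

Request:
{"name": "move_arm", "arguments": {
  "motion": [
    [[0,0,0.07],[0,0,0],-1]
  ]
}}

```text
time_s: 8.2
position: [0.5119, -0.1644, 0.0184]
tool_rot: [[0.695, 0.719, 0.002], [0.719, -0.695, -0.005], [-0.002, 0.005, -1.0]]
ft_force: [-3.7, 1.0, 10.4]
grip_width: -0.0001
```

Request:
{"name": "move_arm", "arguments": {
  "motion": [
    [[0,0,0.07],[0,0,0],-1]
  ]
}}

```text
time_s: 8.28
position: [0.5119, -0.1643, 0.0176]
tool_rot: [[0.695, 0.719, 0.002], [0.719, -0.695, -0.005], [-0.002, 0.005, -1.0]]
ft_force: [-2.8, 1.0, 10.1]
grip_width: 0.0001
```

About 0.8 mm per row, still on the spring slope. Continuing one row per call.

Request:
{"name": "move_arm", "arguments": {
  "motion": [
    [[0,0,0.07],[0,0,0],-1]
  ]
}}

```text
time_s: 8.37
position: [0.5119, -0.1644, 0.0168]
tool_rot: [[0.695, 0.719, 0.003], [0.719, -0.695, -0.006], [-0.002, 0.006, -1.0]]
ft_force: [-2.7, 1.5, 10.6]
grip_width: -0.0
```

Request:
{"name": "move_arm", "arguments": {
  "motion": [
    [[0,0,0.07],[0,0,0],-1]
  ]
}}

```text
time_s: 8.45
position: [0.5119, -0.1644, 0.0162]
tool_rot: [[0.695, 0.719, 0.003], [0.719, -0.695, -0.006], [-0.002, 0.006, -1.0]]
ft_force: [-3.5, 0.7, 10.9]
grip_width: 0.0003
```

Request:
{"name": "move_arm", "arguments": {
  "motion": [
    [[0,0,0.07],[0,0,0],-1]
  ]
}}

```text
time_s: 8.53
position: [0.5119, -0.1644, 0.0154]
tool_rot: [[0.694, 0.72, 0.003], [0.72, -0.694, -0.006], [-0.002, 0.007, -1.0]]
ft_force: [-3.4, 1.7, 10.9]
grip_width: -0.0001
```

Request:
{"name": "move_arm", "arguments": {
  "motion": [
    [[0,0,0.07],[0,0,0],-1]
  ]
}}

```text
time_s: 8.62
position: [0.5119, -0.1644, 0.0147]
tool_rot: [[0.694, 0.72, 0.004], [0.72, -0.694, -0.007], [-0.002, 0.007, -1.0]]
ft_force: [-3.6, 1.9, 11.9]
grip_width: 0.0002
```

Request:
{"name": "move_arm", "arguments": {
  "motion": [
    [[0,0,0.07],[0,0,0],-1]
  ]
}}

```text
time_s: 8.7
position: [0.5119, -0.1644, 0.014]
tool_rot: [[0.694, 0.72, 0.004], [0.72, -0.694, -0.007], [-0.002, 0.008, -1.0]]
ft_force: [-4.2, 0.8, 11.0]
grip_width: 0.0003
```

Request:
{"name": "move_arm", "arguments": {
  "motion": [
    [[0,0,0.07],[0,0,0],-1]
  ]
}}

```text
time_s: 8.78
position: [0.512, -0.1644, 0.0134]
tool_rot: [[0.694, 0.72, 0.005], [0.72, -0.694, -0.007], [-0.002, 0.008, -1.0]]
ft_force: [-5.6, 2.4, 20.5]
grip_width: 0.0001
```

Request:
{"name": "move_arm", "arguments": {
  "motion": [
    [[0,0,0.07],[0,0,0],-1]
  ]
}}

```text
time_s: 8.87
position: [0.512, -0.1644, 0.0134]
tool_rot: [[0.694, 0.72, 0.005], [0.72, -0.694, -0.008], [-0.002, 0.009, -1.0]]
ft_force: [-6.8, 3.5, 23.3]
grip_width: 0.0003
```

The stop was met sharply at z=0.0134, at about 23 N. I'm easing to about 17 N and starting the slide gently.

Request:
{"name": "move_arm", "arguments": {
  "motion": [
    [[0.03,0,0.045],[0,0,0],-1]
  ]
}}

```text
time_s: 8.95
position: [0.5124, -0.1639, 0.0136]
tool_rot: [[0.694, 0.72, 0.006], [0.72, -0.694, -0.008], [-0.002, 0.01, -1.0]]
ft_force: [-3.7, 1.4, 9.2]
grip_width: 0.0001
```

```bash
python3 st.py
```

```text
t 8.95 pos [ 0.5124 -0.1639  0.0136] F [-3.66  1.35  9.25] w 0.0001 yaw 46.05 zaxis [ 0.0057 -0.0083 -0.9999] q [-30.  35.  93.  -0.  51.  14.]
along d -0.0156 across x 0.0017 Fd -1.57
```

Request:
{"name": "move_arm", "arguments": {
  "motion": [
    [[0.06,0,0.06],[0,0,0],-1]
  ]
}}

```text
time_s: 9.03
position: [0.5132, -0.1631, 0.0135]
tool_rot: [[0.694, 0.72, 0.006], [0.72, -0.694, -0.009], [-0.002, 0.011, -1.0]]
ft_force: [-5.5, 1.5, 15.1]
grip_width: -0.0001
```

Request:
{"name": "move_arm", "arguments": {
  "motion": [
    [[0.08,0,0.055],[0,0,0],-1]
  ]
}}

```text
time_s: 9.12
position: [0.5143, -0.162, 0.0135]
tool_rot: [[0.694, 0.72, 0.007], [0.72, -0.694, -0.009], [-0.002, 0.011, -1.0]]
ft_force: [-5.5, 1.6, 14.3]
grip_width: -0.0
```

```bash
python3 st.py
```

```text
t 9.12 pos [ 0.5143 -0.162   0.0135] F [-5.55  1.63 14.31] w -0.0 yaw 46.06 zaxis [ 0.0068 -0.0094 -0.9999] q [-30.  35.  93.  -0.  51.  14.]
along d -0.0129 across x 0.0018 Fd -2.68
```

Request:
{"name": "move_arm", "arguments": {
  "motion": [
    [[0.08,-0.01,0.058],[0,0,0],-1]
  ]
}}

```text
time_s: 9.2
position: [0.5154, -0.1608, 0.0135]
tool_rot: [[0.694, 0.72, 0.008], [0.72, -0.694, -0.01], [-0.002, 0.013, -1.0]]
ft_force: [-4.2, 1.3, 14.6]
grip_width: 0.0002
```

Request:
{"name": "move_arm", "arguments": {
  "motion": [
    [[0.08,-0.01,0.058],[0,0,0],-1]
  ]
}}

```text
time_s: 9.28
position: [0.5166, -0.1596, 0.0135]
tool_rot: [[0.694, 0.72, 0.009], [0.72, -0.694, -0.011], [-0.002, 0.014, -1.0]]
ft_force: [-4.8, 1.4, 16.0]
grip_width: 0.0003
```

```bash
python3 st.py
```

```text
t 9.28 pos [ 0.5166 -0.1596  0.0135] F [-4.76  1.44 15.96] w 0.0003 yaw 46.07 zaxis [ 0.0087 -0.0109 -0.9999] q [-30.  35.  92.  -0.  51.  15.]
along d -0.0096 across x 0.0017 Fd -2.27
```

Request:
{"name": "move_arm", "arguments": {
  "motion": [
    [[0.08,-0.01,0.057],[0.002,0,0],-1]
  ]
}}

```text
time_s: 9.37
position: [0.5178, -0.1584, 0.0136]
tool_rot: [[0.694, 0.72, 0.007], [0.72, -0.694, -0.009], [-0.002, 0.011, -1.0]]
ft_force: [-4.0, 1.5, 14.8]
grip_width: 0.0003
```

Request:
{"name": "move_arm", "arguments": {
  "motion": [
    [[0.08,-0.01,0.057],[0.002,0,0],-1]
  ]
}}

```text
time_s: 9.45
position: [0.5189, -0.1572, 0.0135]
tool_rot: [[0.693, 0.72, 0.005], [0.72, -0.693, -0.007], [-0.002, 0.008, -1.0]]
ft_force: [-3.8, 1.6, 14.6]
grip_width: -0.0
```

Request:
{"name": "move_arm", "arguments": {
  "motion": [
    [[0.08,-0.01,0.057],[0.002,0,0],-1]
  ]
}}

```text
time_s: 9.53
position: [0.52, -0.1561, 0.0135]
tool_rot: [[0.693, 0.721, 0.002], [0.721, -0.693, -0.005], [-0.002, 0.005, -1.0]]
ft_force: [-8.0, -4.5, 15.4]
grip_width: 0.0002
```

```bash
python3 st.py
```

```text
t 9.53 pos [ 0.52   -0.1561  0.0135] F [-8.05 -4.49 15.41] w 0.0002 yaw 46.11 zaxis [ 0.002  -0.0047 -1.    ] q [-29.  36.  92.  -0.  52.  15.]
along d -0.0047 across x 0.0018 Fd -8.82
```

Fd rose to about 9 N after 11.6 mm of travel. That fits a catch dragged to its stop, so I'm looking while holding.

```bash
python3 - <<'E'
from rig import imaging
import cv2,numpy as np
D={n:imaging.get_image(n) for n in("scene","wrist")}
a=cv2.resize(D["scene"]["img"][190:280,225:325],(400,360),interpolation=cv2.INTER_CUBIC)
b=cv2.resize(D["wrist"]["img"][150:350,220:420],(360,360),interpolation=cv2.INTER_CUBIC)
cv2.imwrite("pics/ab2.png",np.hstack([a,b]))
E
python3 st.py
```

```text
t 9.63 pos [ 0.5199 -0.1562  0.0135] F [-4.96 -0.32 14.83] w -0.0001 yaw 46.12 zaxis [ 0.0019 -0.0049 -1.    ] q [-29.  36.  92.  -0.  52.  15.]
along d -0.0048 across x 0.0018 Fd -3.67
```

View pics/ab2.png

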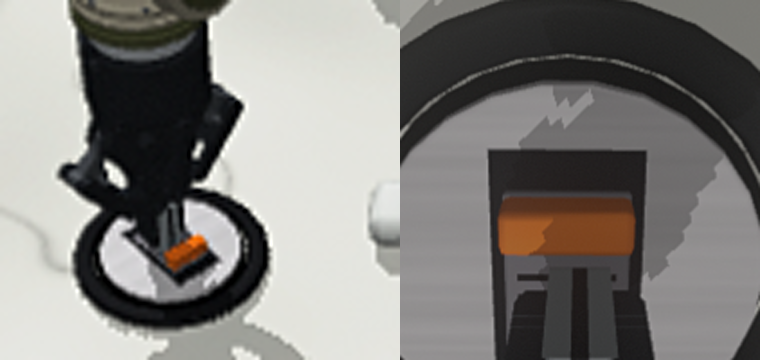

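```bash
python3 - <<'E'
from h import *; from rig import imaging
d=imaging.get_image("wrist"); c=np.array([.522,-.1515]);dd=np.array([np.cos(np.radians(46)),np.sin(np.radians(46))])
cv2.imwrite("pics/w3.png",cv2.resize(d["img"][220:350,260:380],None,fx=4.5,fy=4.5,interpolation=cv2.INTER_CUBIC))
for v in range(225,305,5): print(v,[((onz(d,320,v,z)[:2]-c)@dd*1e3).round(1) for z in(.0105,.0135,.0245)])
E
```

```text
225 [np.float64(33.6), np.float64(34.6), np.float64(37.9)]
230 [np.float64(31.7), np.float64(32.6), np.float64(36.1)]
235 [np.float64(29.6), np.float64(30.6), np.float64(34.3)]
240 [np.float64(27.6), np.float64(28.7), np.float64(32.4)]
245 [np.float64(25.6), np.float64(26.6), np.float64(30.6)]
250 [np.float64(23.5), np.float64(24.6), np.float64(28.7)]
255 [np.float64(21.4), np.float64(22.6), np.float64(26.8)]
260 [np.float64(19.3), np.float64(20.5), np.float64(25.0)]
265 [np.float64(17.2), np.float64(18.5), np.float64(23.0)]
270 [np.float64(15.1), np.float64(16.4), np.float64(21.1)]
275 [np.float64(12.9), np.float64(14.3), np.float64(19.2)]
280 [np.float64(10.7), np.float64(12.1), np.float64(17.2)]
285 [np.float64(8.5), np.float64(10.0), np.float64(15.2)]
290 [np.float64(6.3), np.float64(7.8), np.float64(13.2)]
295 [np.float64(4.1), np.float64(5.6), np.float64(11.2)]
300 [np.float64(1.8), np.float64(3.4), np.float64(9.1)]
```

View pics/w3.png

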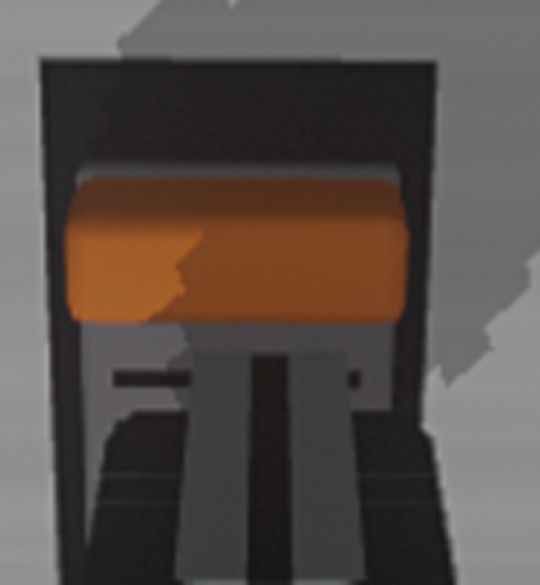

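Ridge centre is now at about +17 mm, against about +5 before, so it has travelled roughly 12 mm. One more gentle push will confirm the stop.

Request:
{"name": "move_arm", "arguments": {
  "motion": [
    [[0.06,0,0.057],[0,0,0],-1]
  ]
}}

```text
time_s: 9.77
position: [0.5201, -0.1561, 0.0135]
tool_rot: [[0.693, 0.721, 0.001], [0.721, -0.693, -0.007], [-0.004, 0.005, -1.0]]
ft_force: [-12.7, -6.7, 17.7]
grip_width: 0.0002
```

```bash
python3 st.py
```

```text
t 9.77 pos [ 0.5201 -0.1561  0.0135] F [-12.69  -6.65  17.74] w 0.0002 yaw 46.16 zaxis [ 9.0e-04 -6.6e-03 -1.0e+00] q [-29.  36.  92.  -0.  52.  15.]
along d -0.0046 across x 0.0018 Fd -13.6
```

It is firmly at its stop: 13.6 N with no movement. I'll relieve the side load, then lift slowly.

Request:
{"name": "move_arm", "arguments": {
  "motion": [
    [[0.005,0,0.04],[0,0,0],-1],
    [[0,0,0],[0,0,0],-1],
    [[0,0,-0.05],[0,0,0],-1],
    [[0,0,-0.05],[0,0,0],-1],
    [[0,0,-0.08],[0,0,0],-1],
    [[0,0,-0.1],[0,0,0],-1]
  ]
}}

```text
time_s: 10.27
position: [0.5201, -0.1562, 0.0204]
tool_rot: [[0.693, 0.721, 0.002], [0.721, -0.693, -0.008], [-0.004, 0.007, -1.0]]
ft_force: [0.3, 0.1, -0.2]
grip_width: -0.0
```

```bash
python3 st.py
```

```text
t 10.27 pos [ 0.5201 -0.1562  0.0204] F [ 0.3   0.05 -0.18] w -0.0 yaw 46.16 zaxis [ 0.0022 -0.0079 -1.    ] q [-29.  35.  91.  -0.  53.  15.]
along d -0.0047 across x 0.0019 Fd 0.24
```

Force is zero at z=0.020, so the tower stayed down. Lifting clear.

Request:
{"name": "move_arm", "arguments": {
  "motion": [
    [[0,0,-0.4],[0,0,0],-1],
    [[0,0,-0.7],[0,0,0],-1],
    [[0,0,-0.8],[0,0,0],-1],
    [[0,0,-0.8],[0,0,0],-1],
    [[0,0,-0.8],[0,0,0],-1],
    [[0,0,-0.8],[0,0,0],-1],
    [[0,0,-0.8],[0,0,0],-1],
    [[0,0,-0.6],[0,0,0],-1],
    [[0,0,-0.3],[0,0,0],-1],
    [[0,0,0],[0,0,0],-1],
    [[0,0,0],[0,0,0],-1]
  ]
}}

```text
time_s: 11.18
position: [0.5196, -0.155, 0.1495]
tool_rot: [[0.693, 0.721, 0.002], [0.721, -0.693, -0.008], [-0.004, 0.007, -1.0]]
ft_force: [-0.5, 0.2, -0.6]
grip_width: 0.0002
```

```bash
python3 st.py; python3 - <<'E'
from rig import imaging
import cv2,numpy as np
D={n:imaging.get_image(n) for n in("scene","side","wrist")}
b=cv2.resize(D["side"]["img"][225:315,280:380],(400,360),interpolation=cv2.INTER_CUBIC)
w=cv2.resize(D["wrist"]["img"],(400,300))
cv2.imwrite("pics/ab4.png",np.hstack([b[:300],w]));cv2.imwrite("pics/s4.png",D["scene"]["img"])
E
```

```text
t 11.18 pos [ 0.5196 -0.155   0.1495] F [-0.46  0.16 -0.57] w 0.0002 yaw 46.17 zaxis [ 0.0022 -0.0079 -1.    ] q [-29.  25.  83.  -0.  71.  15.]
along d -0.0042 across x 0.0007 Fd -0.2
```

View pics/ab4.png

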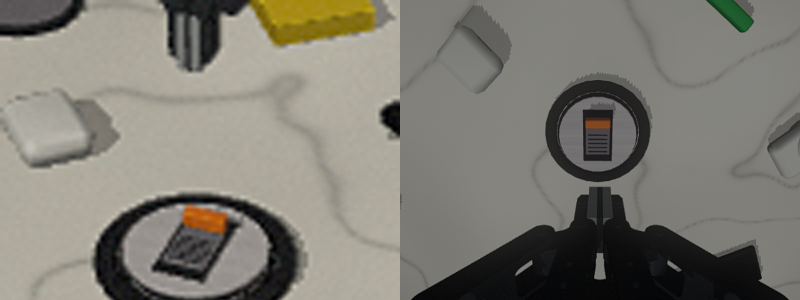

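View pics/s4.png

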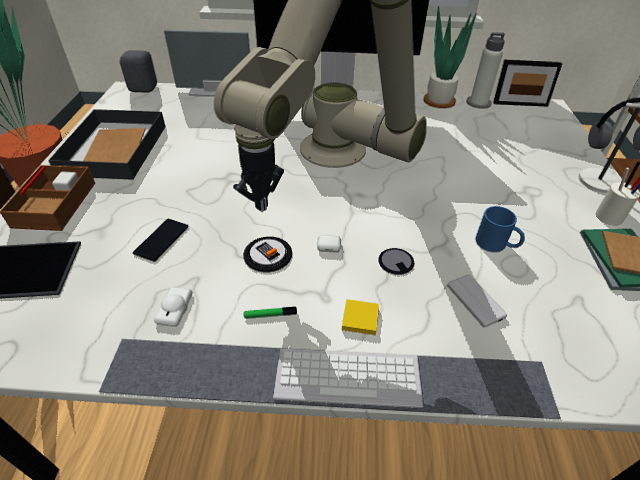

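The tower is down flush in its collar at scene (268,252) with the ridge across. The bystanders are where they were, and the gripper is clear.

```bash
python3 -c "
from rig import job; print(job.close_job())"
```

```text
the job is handed in; nothing more can be done
None
```

The tower is down and locked: it stayed down when I let go, and the job is handed in at about 11 s of the 56 s limit.

- **Pressing:** I pressed the shut fingertips on the thumb plate. The bump stop showed as a jump from about 11 N to 20.5 N at TCP height 0.0134 m. The highest reading was 23.3 N, close to the 25 N ramming limit. I eased off straight away; the first easing row dropped briefly to 9.2 N with the tower 0.2 mm up. During the slide I held about 14–16 N.
- **Sliding the catch:** The fingertip's grip on the plate carried the catch across, so the fingertips themselves never touched the ridge. It stopped hard after about 12 mm of fingertip travel, and a check push of 13.6 N did not move it further.
- **Last checks:** The wrist picture put the ridge about 12 mm further across than before. After the release the force read zero, and the pictures show the cap level with the collar. The things on the desk look unmoved by eye, and the gripper is clear at 0.15 m.
- **Not measured:** I did not measure the 1–2 mm rise onto the bolt directly. No check failed.

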